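# Mount and clamp the stop carriage on the webbing gauge

## Task

Slide the grey stop carriage onto the aluminium dovetail rail from the rail's tapered open end, knob side towards the robot, and push it gently along until the brass spring plunger of the black zero stop is pressed fully in. Holding it pressed home, turn the carriage's black side clamp knob clockwise until it is tight, so that the carriage stays home when you let go. Do not ram the stop, and leave the jar, the hammer and the wooden chair foot alone.

Things in the scene. Friction and masses are not known exactly. Their poses are not given: they have to be found in the camera images.
- rail: Fixed aluminium dovetail rail. Origin: centre of underside; x along it from open end (x -100 mm, then a tapered nose to -116) to closed end (+100); y roughly to the robot; z up. Neck 26 mm wide, z 0-28; flanks flare to 40 mm wide, z 28-40; top z 44. Foot plate 90 wide, 6 high. A black stop block (24 long, 40 wide, 12 high) sits locked on top, centre somewhere in x +56 to +86: find it by feel or eye.
- rail_nose (a point): Point on the rail's centre line at the level of its top, in rail frame x -115, y 0, z 44 mm: the tip of the tapered open end.
- carriage: Loose grey carriage, 0.4-0.65 kg. Origin: centre of skirts' underside; x along its channel, leading end +55 mm; y to the knob side; z up. 110 long, 56 wide, knob ear out to y +62; upper face z 32.5, channel roof z 20.5. On the rail: origin on the rail's line, 23.5 mm above the rail's origin (play: 2.5 mm up, 1.6 mm sideways), x along rail x. Its front face meets the plunger.
- grip_post (a point): Grip point on the orange post on top of the carriage, at carriage x 0, y -4, z 58 mm. The post is 14 mm thick along carriage x, 26 mm wide along y, from z 32.5 to 74.5 mm.
- clamp_grip (a point): Grip point of the black clamp knob, on its upright axis, at carriage x 0, y +37.3, z 56.5 mm. The knob is an upright bar 12 mm thick, 36 mm long, z 39.5 to 69.5 mm in the carriage frame.
- clamp (a joint): Knob angle (rad), 0 loose to 1.5 (hard end), grows clockwise seen from above; starts at 0-0.12. At angle q the bar's long direction is at 2.22 - q rad, counter-clockwise from the carriage's x axis. It drives a sprung pad sideways onto the rail: first touch at 0.4-0.9, holding firmly only beyond 1.2. Torque 0.15 N m free, up to 0.3 at the end; stays where left.
- plunger (a joint): How far the brass plunger is pressed in (m): 0 free, 0.008 fully in (hard end). 9 mm thick, along the rail at rail y +12 mm, it sticks out 14 mm from the stop block towards the open end. Its spring pushes back with 3 N at first, 6.5 N fully in, and pushes an unclamped carriage back out. Pushed home by the knob at its side, the carriage binds a little: up to 20 N.
- tack_tin: Amber jar of tacks with a steel cap, 68 mm across, 75 mm high, origin at the centre of its foot. Leave it alone.
- tack_hammer: Hammer lying on the bench, 240 mm long, handle towards its -x. Leave it alone.
- chair_foot: Tapered dark wooden chair foot lying on the bench, 200 mm long along its x, 44 mm thick, origin under its middle. Leave it alone.
Mind the look-alikes: they are no part of the job. What is shaped like the carriage but purple or turquoise is not meant.

How it is judged:
On the way, in this order (a step that is already met when the one before it is completed fails the run):
1. the carriage is threaded onto the dovetail from the open end, knob side towards the robot (y of carriage in the frame of rail between -0.005 and 0.005 m and z of carriage in the frame of rail between 0.02 and 0.0285 m and angle between the x axis of carriage and the x axis of rail, either way round below 0.1 rad and angle between carriage's own z axis and vertical below 0.1 rad and y of clamp_grip in the frame of rail above 0.02 m and x of carriage in the frame of rail above -0.09 m and value of joint plunger below 0.003 m), for 0.1 s.
2. the carriage presses the plunger fully in while the knob is still loose (y of carriage in the frame of rail between -0.005 and 0.005 m and z of carriage in the frame of rail between 0.02 and 0.0285 m and angle between the x axis of carriage and the x axis of rail, either way round below 0.1 rad and angle between carriage's own z axis and vertical below 0.1 rad and y of clamp_grip in the frame of rail above 0.02 m and value of joint plunger above 0.0065 m and value of joint clamp below 0.5 rad), for 0.1 s.
At the end, for the whole second after the job is handed in: The carriage sits on the dovetail (within 5 mm and 0.1 rad of the rail's line, knob towards the robot), at rest, released, with the clamp knob turned to at least 1.1 rad and the plunger still pressed in at least 5.5 of its 8 mm (y of carriage in the frame of rail between -0.005 and 0.005 m and z of carriage in the frame of rail between 0.02 and 0.0285 m and angle between the x axis of carriage and the x axis of rail, either way round below 0.1 rad and angle between carriage's own z axis and vertical below 0.1 rad and y of clamp_grip in the frame of rail above 0.02 m and x of carriage in the frame of rail above -0.03 m and value of joint plunger above 0.0055 m and value of joint clamp above 1.1 rad and linear speed of carriage below 0.01 m/s); the robot touches nothing.
It fails at once if the carriage is rammed against the rail or its stop (over 90 N; a tight clamp gives about 60) (contact force between carriage and rail above 90 N).
It fails at once if the jar is pushed more than 30 mm (distance of tack_tin from where it was at the start of the episode above 0.03 m).
It fails at once if the hammer is pushed more than 30 mm (distance of tack_hammer from where it was at the start of the episode above 0.03 m).
It fails at once if the chair foot is pushed more than 30 mm (distance of chair_foot from where it was at the start of the episode above 0.03 m).
It also fails if it takes over 72 s, if anything falls off the work surface, if the arm or the gripper's body presses on something with over 40 N, if the wrist force passes 120 N, or if a joint passes its speed limit or range.

## Robot

A 7-joint arm with a two-finger parallel gripper is mounted at the origin on the work surface. World frame = base frame: x ahead of the robot, y to its left, z up, the work surface at z = 0. Lengths are in m, angles in rad, forces in N, time in s.
With the tool pointing down it reaches from about 0.425 to 0.8 m from the base axis. Payload 8.3 kg.
Tool frame: the origin (TCP) lies between the finger pads; the fingertips stand manip.tcp_to_tips ahead of it and the grasp point (between the pads) lies 2 mm behind it (manip.tcp_to_tips is the distance from the TCP to the fingertips, in m); z points along the fingers, y is the line along which they close (so a half turn about z gives the same grasp; the last joint's range is limited). The gripper opens to 85 mm and grips with 20 to 120 N. Pads are 22 mm wide; open, the fingers measure 114 mm over their backs; the gripper's body (76 mm by 85 mm) begins 54 mm behind the grasp point. The pads swing forward as they close: fully open they stand 13 mm farther back than shut.
Start: joints at [1.24, 0.383, 0.016, 1.37, -0.006, 1.388, -0.046], TCP at [0.165, -0.603, 0.248] pointing down, gripper open.
Joint ranges: [-2.95, 2.95], [-0.25, 2.06], [-1.52, 1.56], [0.18, 2.33], [-1.44, 4.58], [0.02, 2.06], [-3.01, 3.01]. Speed limits (rad/s): [2.39, 2.39, 3.01, 3.01, 3.14, 3.14, 3.14].

## Interface

Orientations are given as a rotation vector (axis times angle).
In Python, from plant import manip gives the robot as it stands. The module is installed in compiled form; this text tells all that it offers. Calls block until the motion is done:
- manip.reach(position, orientation): joint-space move of the TCP to a pose.
- manip.move_l(position, attitude=None, rate=0.15, force_limit=None): straight line of the TCP; attitude=None keeps the orientation; rate is the mean speed in m/s. With force_limit (N) it stops when the force on the tool has changed by that much, and returns True; else False.
- manip.move_joints(angles): joint-space move.
- manip.move_gripper(opening, squeeze=None): finger opening in m; squeeze is the grip in N (None keeps the last); returns when the fingers have stopped.
- manip.dwell(seconds).
- manip.inverse_kinematics(position, orientation): joint angles nearest the present ones, or None.
- manip.observe(): the state.
- manip.capture(name): name is "side" or "top" or "wrist"; returns the picture (384x512x3 uint8, red, green, blue); there is no depth.
- manip.get_calibration(name): a dict with "fx", "fy", "cx", "cy" (pixels), "R" (3x3) and "t" (3): a world point X has camera coordinates R X + t. Camera axes: x right, y down, z forward; pixel columns grow to the right and rows downward; lengths in m; the calibration is good to about 2 mm. A picture is of the moment at which its call begins: read the wrist's pose just before it. get_calibration takes no time and is no camera call; for the wrist camera it gives the pose at the moment of the call.
A pose or a line that the arm cannot do raises manip.Unreachable and nothing moves.
- manip.close_job(): hands the job in; it is judged then, once.
The state is a dict: "t": time; "qpos": joint angles; "dq": joint speeds; "joint_torque": joint torques, N m; "tcp_pos": TCP position; "tool_rot": TCP orientation; "force": force on the tool from outside, world axes, zero at the start; "torque": the same for the moment, N m; "finger_gap": finger opening in m; "grasp_force": force on a finger pad.
Only numpy, scipy, OpenCV 4.12 (cv2) and the standard library are available. Lean on these libraries where they do the work, as an engineer would, in place of code of your own. Each camera call takes 0.05 s, during which the arm holds its last target. There are 200 camera calls.

## Working session

There is one attempt and no reset: what is moved stays moved. The work goes in short steps, each a Python script; the robot and the scene stay as the last script left them, time stands still between calls to the robot, and variables do not carry over. Pictures are saved under pics/ and viewed, at most 10 in all, crops included, and the job is handed in when it is done.

```bash
mkdir -p pics
python3 - <<'E'
from plant import manip
import cv2,numpy as np
s=manip.capture("side");t=manip.capture("top")
cv2.imwrite("pics/s.png",s[:,:,::-1]);cv2.imwrite("pics/t.png",t[:,:,::-1])
cv2.imwrite("pics/t2.png",cv2.resize(t,(800,600),interpolation=cv2.INTER_CUBIC)[:,:,::-1])
cv2.imwrite("pics/s2.png",cv2.resize(s,(800,600),interpolation=cv2.INTER_CUBIC)[:,:,::-1])
for n in("side","top"):
    c=manip.get_calibration(n);print(n,c["fx"],c["cx"],c["cy"],-np.array(c["R"]).T@c["t"],np.round(c["R"],2))
print(manip.tcp_to_tips,manip.observe())
E
```

```text
side 455.1920007903675 255.91320004257395 191.07079904577404 [ 0.45101417 -0.8654368   0.69017431] [[ 0.99 -0.16  0.01]
 [-0.08 -0.55 -0.83]
 [ 0.14  0.82 -0.56]]
top 355.2207497742861 248.95307662584813 194.44087770225133 [0.41709545 0.01895483 1.068127  ] [[-0.   -1.    0.01]
 [-0.99  0.   -0.16]
 [ 0.16 -0.01 -0.99]]
0.017 {'t': 0.1, 'qpos': array([ 1.24008696,  0.38414263,  0.01636242,  1.37104234, -0.00628698,
        1.38818498, -0.0464787 ]), 'dq': array([-0.00017454, -0.00197721, -0.0005636 , -0.00161593, -0.00090819,
        0.00086526, -0.00065292]), 'joint_torque': array([ 5.02201074e-03, -6.29124284e+01,  8.49324726e-01, -3.72752094e+01,
        1.70390646e-02,  1.06796797e-02,  4.20049309e-05]), 'tcp_pos': array([ 0.16531713, -0.60230819,  0.24738891]), 'tool_rot': array([-3.11175618e+00, -4.19343696e-01,  4.11505287e-04]), 'force': array([-0.95647251,  0.84197939, -0.3056724 ]), 'torque': array([ 0.01178488,  0.0179165 , -0.03899907]), 'grasp_force': 0.0, 'finger_gap': 0.08538064605055207}
```

View pics/t2.png

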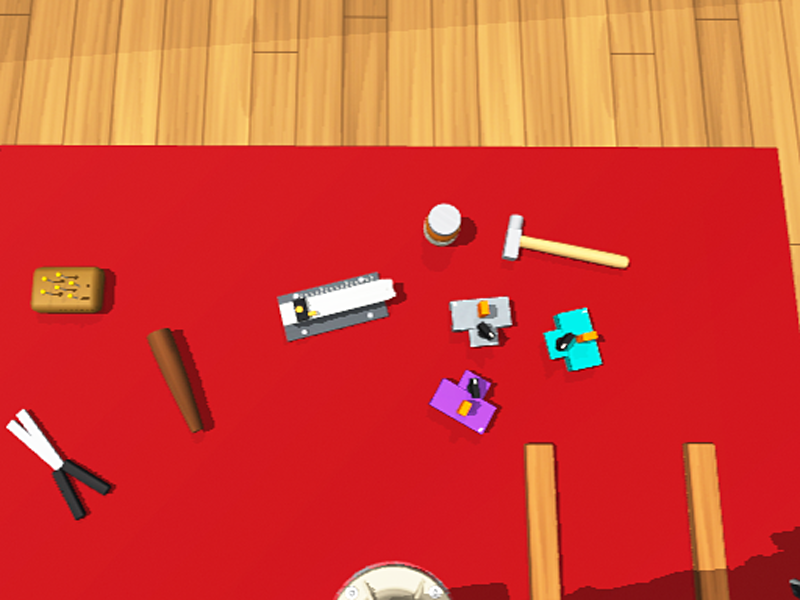

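View pics/s2.png

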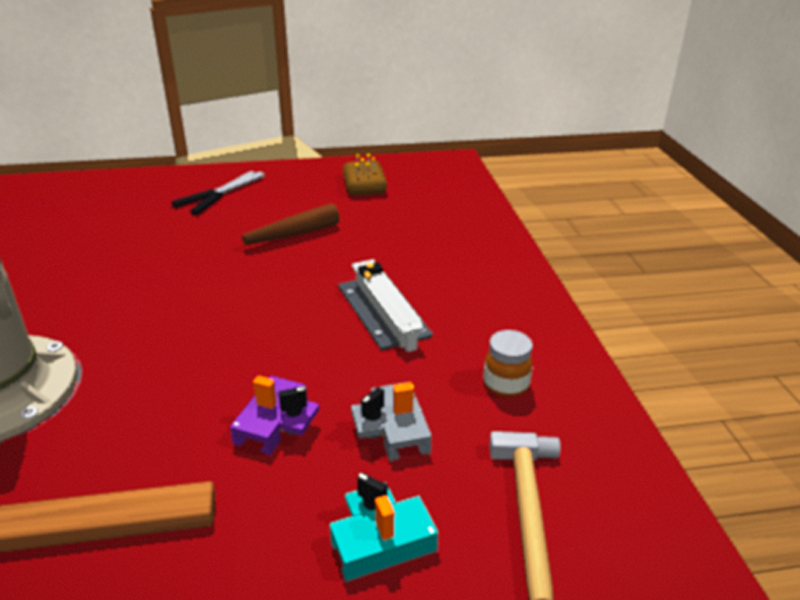

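The top view (800x600) shows three carriage shapes: grey at (482,318), purple at (465,402) and turquoise at (573,340). The grey one is meant, because the task says grey. The white rail runs from its nose at (397,290) to the closed end at (285,318), with the black stop at (300,310). The jar is at (442,225) and the hammer head at (513,238).

```bash
cat > h.py <<'E'
from plant import manip
import cv2,numpy as np
from scipy.spatial.transform import Rotation as Rn
def cal(n):
    c=manip.get_calibration(n);return {k:np.array(v) for k,v in c.items()}
def plane(c,uv,z):
    uv=np.atleast_2d(uv).astype(float)
    d=np.c_[(uv[:,0]-c["cx"])/c["fx"],(uv[:,1]-c["cy"])/c["fy"],np.ones(len(uv))]@c["R"]
    o=-c["R"].T@c["t"]
    return o+d*((z-o[2])/d[:,2])[:,None]
def rv(yaw): # tool down; tool y axis (closing line) at angle yaw in world
    y=np.array([np.cos(yaw),np.sin(yaw),0]);z=np.array([0,0,-1.]);x=np.cross(y,z)
    return Rn.from_matrix(np.c_[x,y,z]).as_rotvec()
def blobs(m,amin=15):
    n,l,s,c=cv2.connectedComponentsWithStats(m.astype(np.uint8))
    return [(c[i],s[i],l==i) for i in range(1,n) if s[i][4]>=amin]
E
python3 - <<'E'
from h import *
for n,f in(("top","pics/t.png"),("side","pics/s.png")):
    im=cv2.imread(f);c=cal(n);hsv=cv2.cvtColor(im,cv2.COLOR_BGR2HSV);H,S,V=cv2.split(hsv)
    print(n)
    for nm,m in(("orange",(H>8)&(H<19)&(S>200)&(V>180)),("white",(S<30)&(V>200)),("grey",(S<40)&(V>110)&(V<235))):
        for ce,st,mk in blobs(m):
            if n=="top" and not(180<ce[0]<390 and 130<ce[1]<280):continue
            if n=="side" and not(150<ce[0]<350 and 160<ce[1]<360):continue
            r=cv2.minAreaRect(np.argwhere(mk)[:,::-1].astype(np.float32))
            z={"orange":.0745,"white":.044,"grey":.0325}[nm]
            print(nm,ce.round(1),st[4],plane(c,ce,z).round(3)[0],plane(c,cv2.boxPoints(r),z).round(3)[:,:2].tolist())
im=cv2.imread("pics/t.png")[175:280,165:395]
cv2.imwrite("pics/crop.png",cv2.resize(im,None,fx=3.45,fy=3.45,interpolation=cv2.INTER_CUBIC))
E
```

```text
top
orange [275.9 147.4] 21 [ 0.719 -0.073  0.074] [[0.735, -0.056], [0.741, -0.065], [0.706, -0.089], [0.7, -0.08]]
orange [307.1 197.9] 18 [ 0.57  -0.159  0.075] [[0.582, -0.152], [0.585, -0.16], [0.562, -0.167], [0.559, -0.159]]
orange [371.1 216.3] 17 [ 0.518 -0.339  0.075] [[0.517, -0.331], [0.526, -0.34], [0.519, -0.347], [0.51, -0.338]]
white [284.1 139.8] 307 [ 0.752 -0.101  0.044] [[0.779, -0.071], [0.779, -0.131], [0.723, -0.13], [0.723, -0.07]]
white [328.2 151.5] 206 [ 0.715 -0.232  0.044] [[0.679, -0.212], [0.761, -0.23], [0.757, -0.254], [0.675, -0.237]]
white [224.3 189.9] 745 [0.599 0.077 0.044] [[0.602, 0.161], [0.642, 0.004], [0.599, -0.006], [0.559, 0.15]]
white [306.1 200.3] 465 [ 0.568 -0.162  0.044] [[0.591, -0.109], [0.6, -0.217], [0.547, -0.219], [0.538, -0.113]]
white [184.  200.3] 123 [0.569 0.194 0.044] [[0.586, 0.211], [0.591, 0.186], [0.552, 0.177], [0.547, 0.201]]
white [305.9 217.1] 81 [ 0.519 -0.16   0.044] [[0.537, -0.143], [0.541, -0.19], [0.511, -0.192], [0.507, -0.145]]
grey [276.4 143.7] 18 [ 0.743 -0.079  0.032] [[0.762, -0.064], [0.768, -0.075],
[... 1686 characters left out ...]
1, 0.137], [0.533, 0.126]]
grey [241.4 212. ] 20 [0.565 0.017 0.032] [[0.558, 0.022], [0.571, 0.027], [0.572, 0.012], [0.559, 0.007]]
grey [326.6 219.8] 350 [ 0.761 -0.044  0.032] [[0.74, -0.01], [0.8, -0.019], [0.781, -0.079], [0.723, -0.07]]
grey [323.8 244.9] 206 [ 0.729 -0.132  0.032] [[0.694, -0.137], [0.709, -0.097], [0.766, -0.121], [0.749, -0.159]]
grey [256.8 269.7] 539 [ 0.57  -0.186  0.032] [[0.538, -0.115], [0.608, -0.107], [0.601, -0.219], [0.537, -0.225]]
grey [229.  267.2] 89 [ 0.514 -0.17   0.032] [[0.507, -0.147], [0.52, -0.145], [0.523, -0.195], [0.51, -0.197]]
grey [335.4 282.5] 404 [ 0.719 -0.246  0.032] [[0.673, -0.247], [0.683, -0.219], [0.767, -0.246], [0.755, -0.272]]
```

View pics/crop.png

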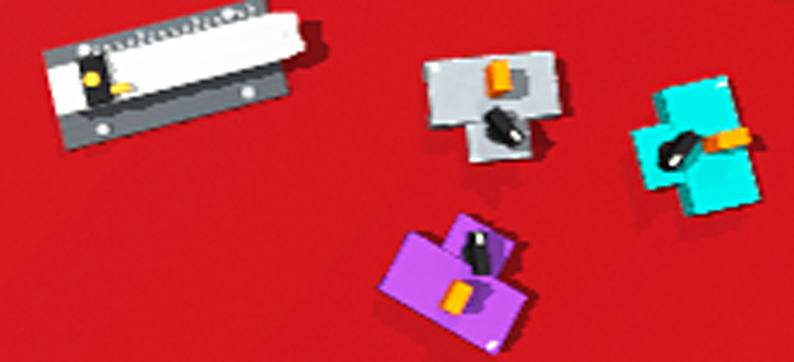

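The crop confirms the grey carriage at (495,90), with its orange post at (499,78) and the black knob at (503,128) on the robot's side. The rail nose at (300,35) faces it. Next I'll look closer with the wrist camera.

Run:
```python
from h import *
ps=[]
for i,(p,y) in enumerate((((.56,-.165,.27),1.655),((.61,.05,.27),1.82))):
    # choose yaw or yaw+pi by IK closeness
    best=min([a for a in (y,y-np.pi) if manip.inverse_kinematics(p,rv(a)) is not None],key=lambda a:abs(manip.inverse_kinematics(p,rv(a))[6]))
    manip.reach(p,rv(best));manip.dwell(.3)
    c=cal("wrist");im=manip.capture("wrist");np.savez(f"w{i}.npz",im=im,**c)
    o=manip.observe();print(best,o["t"],o["tcp_pos"],o["qpos"].round(2), -c["R"].T@c["t"],c["R"].round(2).tolist())
    ps.append(im)
cv2.imwrite("pics/w.png",cv2.resize(np.hstack(ps),(800,300),interpolation=cv2.INTER_AREA)[:,:,::-1])
```

```text
-1.486592653589793 2.5667 [ 0.55991434 -0.16527485  0.26994436] [ 0.54  0.31 -0.4   1.44  0.12  1.42 -1.35] [ 0.63766105 -0.15882268  0.39514593] [[0.08, -1.0, -0.0], [-0.95, -0.08, 0.3], [-0.3, -0.02, -0.95]]
1.82 5.1417 [0.60999729 0.04991053 0.26999228] [ 0.65  0.66 -1.29  1.33  0.63  1.59  1.27] [0.53546789 0.03101423 0.39519278] [[-0.25, 0.97, -0.0], [0.92, 0.23, 0.3], [0.29, 0.07, -0.95]]
```

View pics/w.png

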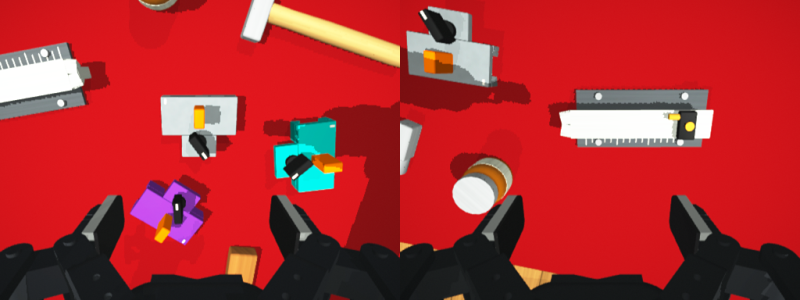

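Run:
```python
from h import *
W=[np.load(f"w{i}.npz") for i in (0,1)]
a=W[0]["im"][115:210,200:310];b=W[1]["im"][105:195,200:412]
a=cv2.resize(a,None,fx=3.2,fy=3.2,interpolation=cv2.INTER_NEAREST);b=cv2.resize(b,None,fx=3.2,fy=3.2,interpolation=cv2.INTER_NEAREST)
o=np.zeros((592,700,3),np.uint8);o[:a.shape[0],:a.shape[1]]=a;o[304:304+b.shape[0],:b.shape[1]]=b
cv2.imwrite("pics/w2.png",o[:,:,::-1])
for i,(x0,x1,y0,y1,z) in enumerate(((200,310,115,210,.0325),(200,412,105,195,.044))):
    im=W[i]["im"];hsv=cv2.cvtColor(im,cv2.COLOR_RGB2HSV);H,S,V=cv2.split(hsv)
    for th in((150,185,200,225)):
        m=(S<50)&(V>th);mm=np.zeros_like(m);mm[y0:y1,x0:x1]=m[y0:y1,x0:x1]
        bb=max(blobs(mm),key=lambda q:q[1][4])
        r=cv2.minAreaRect(np.argwhere(bb[2])[:,::-1].astype(np.float32));P=plane(W[i],cv2.boxPoints(r),z)[:,:2]
        print(i,th,bb[1],cv2.boxPoints(r).round(1).tolist(),P.round(4).tolist(),np.linalg.norm(np.diff(P,axis=0),axis=1).round(4)[:2])
    m=(H>8)&(H<28)&(S>180)&(V>120);mm=np.zeros_like(m);mm[y0:y1,x0:x1]=m[y0:y1,x0:x1]
    for q in blobs(mm,8):print("or",q[0],q[1],plane(W[i],q[0],.0745 if i==0 else .05).round(4))
```

```text
0 150 [ 206  124   98   77 4250] [[206.0, 200.0], [206.0, 124.0], [303.0, 124.0], [303.0, 200.0]] [[0.5076, -0.1153], [0.5966, -0.1117], [0.6055, -0.2186], [0.5172, -0.2303]] [0.0891 0.1073]
0 185 [ 206  124   98   77 3965] [[205.1999969482422, 199.6999969482422], [206.0, 124.0], [303.1000061035156, 125.0], [302.29998779296875, 200.6999969482422]] [[0.5079, -0.1144], [0.5966, -0.1117], [0.6045, -0.2189], [0.5163, -0.2296]] [0.0887 0.1074]
0 200 [ 206  125   98   48 3551] [[206.0, 172.0], [206.0, 125.0], [303.0, 125.0], [303.0, 172.0]] [[0.5419, -0.1139], [0.5955, -0.1117], [0.6045, -0.2188], [0.5513, -0.2258]] [0.0536 0.1074]
0 225 [ 206  125   97   47 3276] [[206.0, 125.0], [302.0, 125.0], [302.0, 171.0], [206.0, 171.0]] [[0.5955, -0.1117], [0.6044, -0.2177], [0.5523, -0.2245], [0.5431, -0.1139]] [0.1063 0.0525]
or [254.88359788 149.55291005] [249 135  13  30 378] [[ 0.5802 -0.167   0.0745]]
1 150 [ 204  141  153   46 5621] [[204.0, 186.0], [204.0, 141.0], [356.0, 141.0], [356.0, 186.0]] [[0.6515, 0.0046], [0.6014, -0.0057], [0.5606, 0.1547], [0.609, 0.1722]] [0.0512 0.1655]
1 185 [ 204  141  151   46 5458] [[204.0, 141.0], [354.0, 141.0], [354.0, 186.0], [204.0, 186.0]] [[0.6014, -0.0057], [0.5612, 0.1526], [0.6096, 0.17], [0.6515, 0.0046]] [0.1633 0.0514]
1 200 [ 204  141  151   45 5376] [[204.0, 141.0], [354.0, 141.0], [354.0, 185.0], [204.0, 185.0]] [[0.6014, -0.0057], [0.5612, 0.1526], [0.6084, 0.1696], [0.6504, 0.0044]] [0.1633 0.0502]
1 225 [ 204  141  147   45 5127] [[204.0, 141.0], [350.0, 141.0], [350.0, 185.0], [204.0, 185.0]] [[0.6014, -0.0057], [0.5622, 0.1484], [0.6095, 0.1651], [0.6504, 0.0044]] [0.159  0.0502]
or [351.25     148.515625] [344 146  15   8  64] [[0.5691 0.1504 0.05  ]]
or [367.95652174 161.34782609] [365 156   9  12  23] [[0.578  0.1728 0.05  ]]
```

View pics/w2.png

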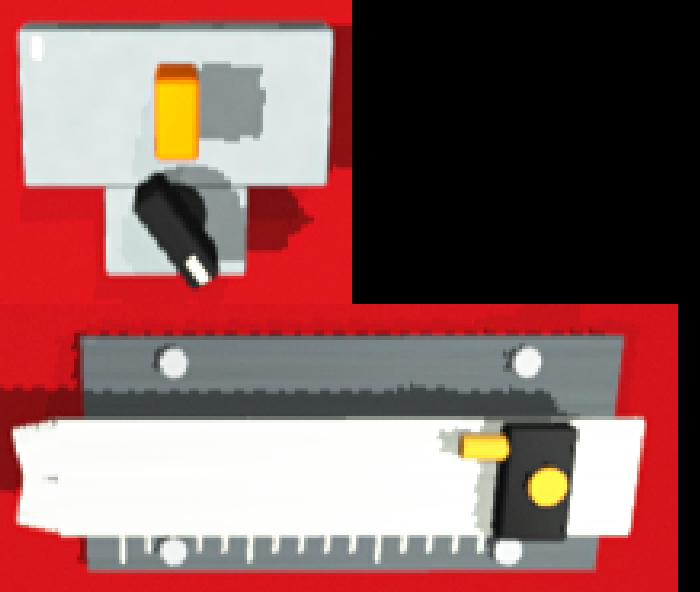

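Run:
```python
from h import *
W=[np.load(f"w{i}.npz") for i in (0,1)]
def px(l,i):
    l=np.array(l,float)
    return l/3.2+[200,115]-.5 if i==0 else (l-[0,304])/3.2+[200,105]-.5
A=plane(W[0],px([(18,31),(334,30),(331,186),(24,186)],0),.0325)[:,:2]
print("carr",A.round(4).tolist(),np.linalg.norm(A-np.roll(A,-1,0),axis=1).round(4),A.mean(0))
for e in((1,0),(2,3)):
    d=A[e[1]]-A[e[0]];print("yaw",np.arctan2(d[1],d[0]))
P=plane(W[0],px([(155,77),(198,77),(198,159),(155,159)],0),.0745)[:,:2]
print("post",P.round(4).tolist(),P.mean(0))
B=plane(W[1],px([(62,421),(645,417),(632,534),(62,535)],1),.044)[:,:2]
print("rail",B.round(4).tolist(),np.linalg.norm(B-np.roll(B,-1,0),axis=1).round(4))
for e in((0,1),(3,2)):
    d=B[e[1]]-B[e[0]];print("yaw",np.arctan2(d[1],d[0]))
print("closed mid",B[1:3].mean(0),"open mid",(B[0]+B[3])/2,"nose",plane(W[1],px([(14,430),(18,524)],1),.044).mean(0))
F=plane(W[1],px([(80,336),(624,336),(598,570),(88,570)],1),.006)[:,:2]
print("foot",F.round(4).tolist(),np.linalg.norm(F-np.roll(F,-1,0),axis=1).round(4),F.mean(0),[np.arctan2(*(b-a)[::-1]) for a,b in((F[0],F[1]),(F[3],F[2]))])
S=plane(W[1],px([(511,425),(576,428),(566,540),(505,540)],1),.056)[:,:2];print("stop",S.round(4).tolist(),S.mean(0))
```

```text
carr [[0.5963, -0.1107], [0.6057, -0.2196], [0.5505, -0.2258], [0.5413, -0.1151]] [0.1093 0.0556 0.1111 0.0552] [ 0.57346941 -0.16781491]
yaw 1.6570563254749109
yaw 1.653951078288932
post [[0.5906, -0.1592], [0.5917, -0.1724], [0.5659, -0.1748], [0.5647, -0.1612]] [ 0.578232   -0.16692406]
rail [[0.5974, 0.01], [0.5474, 0.2017], [0.5869, 0.213], [0.6367, 0.0187]] [0.1982 0.0412 0.2006 0.0402]
yaw 1.8262692802764788
yaw 1.8212521029264999
closed mid [0.56714184 0.20739561] open mid [0.61704666 0.0143294 ] nose [ 0.62051057 -0.00119163  0.044     ]
foot [[0.572, 0.0074], [0.5227, 0.2013], [0.6095, 0.2253], [0.659, 0.0304]] [0.2001 0.0901 0.2011 0.0901] [0.59081344 0.1160973 ] [np.float64(1.8193887256665615), np.float64(1.8194455715394813)]
stop [[0.5603, 0.1542], [0.5559, 0.1753], [0.5927, 0.1858], [0.5978, 0.1657]] [0.57666136 0.17025373]
```

The close crop shows the carriage top face (18–334, 30–186), the post, the knob, and the rail with its stop at (505–576, 425–540). The measured sizes match the given ones (110x56, 200x40, foot 200x90). Now I'll pick the carriage by its post.

```bash
cat >> h.py <<'E'
RO=np.array([.592,.111]);RY=1.821
rx=np.array([np.cos(RY),np.sin(RY)]);ry=np.array([-rx[1],rx[0]])
def railpt(x,y,z): return np.r_[RO+rx*x+ry*y,z]   # rail frame -> world
def torail(p): d=np.array(p[:2])-RO;return np.array([d@rx,d@ry,p[2]]).round(4)
def st(tag=""):
    o=manip.observe();f=o["force"];print(tag,round(o["t"],1),"rail",torail(o["tcp_pos"]),"F",np.round([f[:2]@rx,f[:2]@ry,f[2]],1),"T",o["torque"].round(2),"gap",round(o["finger_gap"],4),"q",o["qpos"].round(2));return o
E
python3 - <<'E'
from h import *
c=np.array([.5778,-.1673]);a=1.6555-np.pi
manip.reach([*c,.14],rv(a))
manip.move_l([*c,.056],rate=.12);manip.move_gripper(.0,squeeze=60);st("grip")
manip.move_l([*c,.12],rate=.1);st("lift")
y=RY-np.pi
T=railpt(-.178,-.004,.056+.0235+.0012)
print(T)
for z in(.12,T[2]):
    manip.move_l([T[0],T[1],z],rv(y),rate=.12)
manip.dwell(.3);st("pre")
cw=cal("wrist");im=manip.capture("wrist");np.savez("w2.npz",im=im,**cw)
s=manip.capture("side")
cs=cal("side")
a=cv2.resize(im,(400,300),interpolation=cv2.INTER_AREA);b=cv2.resize(s[150:300,170:370],(400,300))
cv2.imwrite("pics/pre.png",np.hstack([a,b])[:,:,::-1])
E
```

```text
grip 8.6 rail [-0.2661  0.0824  0.0562] F [ 1.  -0.2  3.3] T [0.2  0.03 0.04] gap 0.0131 q [-0.38  0.64  0.84  1.69 -0.53  1.06 -0.85]
lift 9.4 rail [-0.2657  0.0829  0.1194] F [ 0.4  0.2 -5.2] T [ 0.02 -0.02 -0.06] gap 0.0131 q [-0.41  0.56  0.89  1.64 -0.47  1.17 -0.89]
[ 0.63994848 -0.06046703  0.0807    ]
pre 11.4 rail [-0.1782 -0.0044  0.0815] F [ 0.5  0.2 -3.9] T [ 0.03 -0.13  0.03] gap 0.0132 q [-0.49  0.67  0.79  1.55 -0.51  1.14 -0.91]
```

View pics/pre.png

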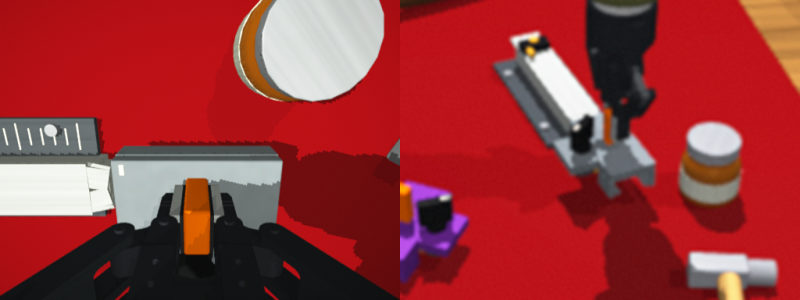

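The carriage is held in front of the nose, with the rail at (0–110, 160–215) and the carriage top edge at about (118–278, 157). I'll check the sideways alignment numerically.

Run:
```python
from h import *
w=np.load("w2.npz");im=w["im"]
g=im[:,:,1].astype(int)
for u in(20,60,100,180,300,330):
    d=np.diff(g[170:300,u]);k=[(int(j)+170.5,int(d[j])) for j in np.where(abs(d)>18)[0]]
    print(u,[(r,dd,*(torail(plane(w,(u,r),z)[0])[:2] for z in ((.044,) if u<120 else (.0578,)))) for r,dd in k])
cv2.imwrite("pics/pre2.png",cv2.resize(im[180:290,0:370],None,fx=2.1,fy=2.1,interpolation=cv2.INTER_NEAREST)[:,:,::-1])
```

```text
20 [(170.5, -38, array([-0.0582, -0.0422])), (171.5, -27, array([-0.058 , -0.0417])), (196.5, -25, array([-0.0551, -0.028 ])), (199.5, 20, array([-0.0547, -0.0263])), (209.5, 90, array([-0.0535, -0.0206])), (210.5, 34, array([-0.0534, -0.0201])), (274.5, -54, array([-0.0449,  0.0193])), (275.5, -99, array([-0.0447,  0.02  ])), (276.5, -56, array([-0.0446,  0.0206]))]
60 [(171.5, -21, array([-0.0788, -0.0417])), (172.5, -52, array([-0.0787, -0.0412])), (173.5, -39, array([-0.0786, -0.0406])), (197.5, -25, array([-0.0762, -0.0275])), (199.5, 19, array([-0.076 , -0.0263])), (209.5, 90, array([-0.075 , -0.0206])), (210.5, 32, array([-0.0749, -0.0201])), (274.5, -54, array([-0.0679,  0.0193])), (275.5, -101, array([-0.0678,  0.02  ])), (276.5, -56, array([-0.0677,  0.0206]))]
100 [(182.5, -37, array([-0.0987, -0.0357])), (183.5, -23, array([-0.0986, -0.0352])), (194.5, -21, array([-0.0978, -0.0291])), (195.5, -27, array([-0.0977, -0.0286])), (199.5, 19, array([-0.0974, -0.0263])), (209.5, 90, array([-0.0966, -0.0206])), (210.5, 31, array([-0.0965, -0.02  ])), (274.5, -51, array([-0.0909, 
[... 865 characters left out ...]
84])), (205.5, 39, array([-0.202 , -0.0279])), (206.5, 25, array([-0.202 , -0.0274])), (232.5, -31, array([-0.2026, -0.0134])), (233.5, -45, array([-0.2027, -0.0129])), (264.5, -22, array([-0.2034,  0.0048])), (267.5, -22, array([-0.2035,  0.0066]))]
330 [(185.5, 29, array([-0.216 , -0.0381])), (186.5, 29, array([-0.216 , -0.0376])), (196.5, 32, array([-0.2164, -0.0326])), (198.5, -31, array([-0.2164, -0.0315])), (204.5, 31, array([-0.2167, -0.0284])), (205.5, 36, array([-0.2167, -0.0279])), (206.5, 26, array([-0.2168, -0.0274])), (235.5, -28, array([-0.2179, -0.0117])), (236.5, -45, array([-0.2179, -0.0112])), (293.5, -39, array([-0.2204,  0.0225])), (294.5, -38, array([-0.2204,  0.0231]))]
```

View pics/pre2.png

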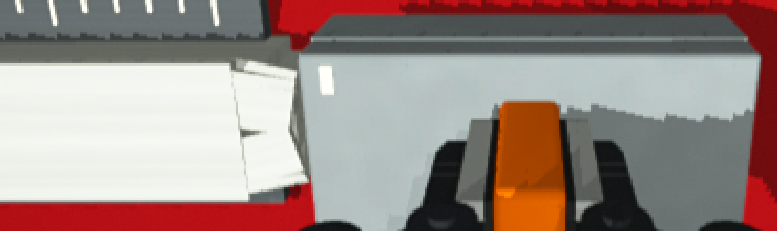

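Rail edges are at y ±20 mm and the carriage edge at -28 mm, so it is aligned. Threading on now.

Run:
```python
from h import *
z=.0801
for x in(-.15,-.12,-.09,-.06,-.035):
    hit=manip.move_l(railpt(x,-.004,z),rate=.05,force_limit=14);st(f"{x} {hit}")
    if hit:break
```

```text
-0.15 False 12.2 rail [-0.1501 -0.004   0.0802] F [-0.2 -0.3 -5.6] T [ 0.   -0.12  0.  ] gap 0.0136 q [-0.55  0.65  0.8   1.58 -0.5   1.13 -0.95]
-0.12 False 12.9 rail [-0.1202 -0.004   0.0802] F [ 0.4 -0.5 -5.5] T [-0.04 -0.07 -0.04] gap 0.0134 q [-0.6   0.64  0.8   1.6  -0.49  1.12 -1.  ]
-0.09 False 13.7 rail [-0.0902 -0.004   0.0802] F [ 0.9 -0.9 -6.1] T [-0.01 -0.1  -0.01] gap 0.0135 q [-0.66  0.62  0.8   1.62 -0.49  1.11 -1.05]
-0.06 False 14.4 rail [-0.0602 -0.004   0.0802] F [-0.5 -0.1 -5.2] T [ 0.02 -0.09 -0.02] gap 0.0133 q [-0.72  0.61  0.81  1.64 -0.48  1.1  -1.1 ]
-0.035 False 15.1 rail [-0.0349 -0.004   0.0801] F [ 0.1  0.5 -5.5] T [ 0.1  -0.09  0.03] gap 0.0132 q [-0.76  0.6   0.81  1.65 -0.48  1.1  -1.14]
```

Run:
```python
from h import *
x=-.035
f0=manip.observe()["force"][:2]@rx
while x<.005:
    x+=.001
    hit=manip.move_l(railpt(x,-.004,.0801),rate=.03,force_limit=14)
    f=manip.observe()["force"][:2]@rx
    if f-f0<-1.5: st(f"{x:.3f} {hit}")
    if hit or f-f0<-11:break
manip.dwell(.2);st()
```

```text
-0.019 False 19.1 rail [-0.0195 -0.004   0.0802] F [-2.6  0.4 -5.1] T [-0.42 -0.18  0.04] gap 0.0133 q [-0.79  0.6   0.81  1.65 -0.48  1.1  -1.17]
-0.018 False 19.3 rail [-0.0185 -0.004   0.0802] F [-4.  -0.1 -5.1] T [-0.74 -0.29  0.08] gap 0.0132 q [-0.79  0.6   0.81  1.65 -0.48  1.1  -1.17]
-0.017 False 19.6 rail [-0.0172 -0.004   0.0801] F [-4.3 -0.  -4.6] T [-0.84 -0.23  0.16] gap 0.0129 q [-0.79  0.6   0.81  1.65 -0.48  1.1  -1.17]
-0.016 False 19.8 rail [-0.0161 -0.0041  0.0802] F [-3.6  0.3 -3.7] T [-0.95 -0.22  0.11] gap 0.0131 q [-0.79  0.6   0.81  1.65 -0.48  1.1  -1.17]
-0.015 False 20.1 rail [-0.0152 -0.004   0.0801] F [-5.5  0.5 -4.1] T [-1.02 -0.27  0.14] gap 0.0133 q [-0.79  0.6   0.81  1.65 -0.48  1.1  -1.17]
-0.014 False 20.3 rail [-0.0143 -0.004   0.0801] F [-5.5  0.5 -4.5] T [-1.12 -0.33  0.12] gap 0.0132 q [-0.8   0.6   0.81  1.65 -0.48  1.1  -1.17]
-0.013 False 20.6 rail [-0.0134 -0.004   0.0802] F [-6.2  0.2 -4.6] T [-1.2  -0.31  0.14] gap 0.0133 q [-0.8   0.6   0.81  1.65 -0.48  1.1  -1.18]
-0.012 False 20.8 rail [-0.0126 -0.004   0.0802] F [-5.7  0.  -4.2] T [-1.29 -0.37  0.13] gap 0.013 q [-0.8   0.6   0.81  1.65 -0.48  1.1  -1.18]
-0.011 False 21.1 rail [-0.0117 -0.004   0.0802] F [-7.4 -0.5 -4. ] T [-1.36 -0.38  0.18] gap 0.0135 q [-0.8   0.6   0.81  1.65 -0.48  1.1  -1.18]
-0.010 False 21.3 rail [-0.0113 -0.004   0.0803] F [-7.9  0.8 -4.3] T [-1.6  -0.44  0.18] gap 0.013 q [-0.8   0.6   0.81  1.66 -0.47  1.09 -1.18]
-0.009 False 21.6 rail [-0.0112 -0.004   0.0804] F [-9.3  0.  -3.9] T [-2.09 -0.56  0.14] gap 0.0133 q [-0.8   0.6   0.81  1.66 -0.47  1.09 -1.18]
-0.008 False 21.8 rail [-0.0111 -0.0039  0.0805] F [-12.1   0.4  -3.4] T [-2.55 -0.7   0.25] gap 0.0132 q [-0.81  0.6   0.81  1.66 -0.47  1.09 -1.18]
 22.0 rail [-0.0111 -0.004   0.0805] F [-10.7  -0.1  -4.3] T [-2.53 -0.73  0.19] gap 0.0134 q [-0.81  0.6   0.81  1.66 -0.47  1.09 -1.18]
```

Run:
```python
from h import *
manip.move_l(railpt(-.0195,-.004,.0798),rate=.04);manip.dwell(.2);o=st("back")
xc=torail(o["tcp_pos"])[0]
manip.move_gripper(.05);st("open")
manip.move_l(railpt(xc,-.004,.14),rate=.15)
a=RY-np.pi+.65-.06
manip.move_l(railpt(xc,.0373,.14),rv(a),rate=.1)
manip.dwell(.2);cw=cal("wrist");im=manip.capture("wrist");cv2.imwrite("pics/k.png",im[:,:,::-1])
np.savez("w3.npz",im=im,**cw);st("above knob");print(xc)
```

```text
back 22.7 rail [-0.0193 -0.0041  0.0798] F [-3.1  1.3 -3.6] T [-0.76 -0.19  0.06] gap 0.0132 q [-0.79  0.6   0.81  1.65 -0.48  1.1  -1.16]
open 23.1 rail [-0.0191 -0.0042  0.08  ] F [ 0.   0.  -0.3] T [ 0.01 -0.01  0.03] gap 0.0499 q [-0.79  0.6   0.81  1.65 -0.48  1.1  -1.16]
above knob 24.6 rail [-0.0193  0.0371  0.1398] F [ 0.2 -0.8  0.3] T [ 0.01 -0.02  0.01] gap 0.0494 q [-0.79  0.41  0.75  1.71 -0.3   1.14 -0.69]
-0.0193
```

View pics/k.png

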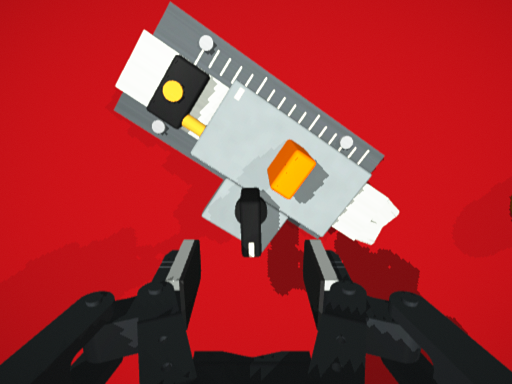

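The picture shows the carriage on the rail with its front at the plunger tip (195,125). The knob bar at (250,222) is centred between the fingers and lined up with them. Next: grip the knob, push home and check.

Run:
```python
from h import *
x=-.0193;y=.0373;z=.0785
print(manip.move_l(railpt(x,y,z),rate=.1,force_limit=10))
manip.move_gripper(0,squeeze=80);manip.dwell(.2);st("grip")
px=torail(manip.observe()["tcp_pos"])[0]
while x<-.001:
    x+=.001
    hit=manip.move_l(railpt(x,y,z),rate=.03,force_limit=20);o=st(f"{x:.4f} {hit}")
    f=o["force"][:2]@rx;p=torail(o["tcp_pos"])[0]
    if hit or f<-22 or (p>-.0125 and p-px<.0004):break
    px=p
print("x",x)
```

```text
False
grip 26.1 rail [-0.019   0.037   0.0801] F [ 2.8  6.5 14.1] T [-0.34  1.3  -0.06] gap 0.0108 q [-0.75  0.48  0.71  1.77 -0.36  1.03 -0.64]
-0.0183 False 26.3 rail [-0.0189  0.0369  0.0801] F [ 0.3  4.6 13.2] T [-0.76  1.05 -0.08] gap 0.0112 q [-0.76  0.48  0.71  1.77 -0.36  1.03 -0.64]
-0.0173 False 26.6 rail [-0.0188  0.037   0.0801] F [-2.6  5.  12.1] T [-1.16  0.78 -0.  ] gap 0.0109 q [-0.76  0.48  0.71  1.77 -0.36  1.03 -0.65]
-0.0163 False 26.8 rail [-0.0187  0.0369  0.0801] F [-5.1  5.1 11.6] T [-1.64  0.5  -0.08] gap 0.0107 q [-0.76  0.48  0.71  1.77 -0.36  1.03 -0.65]
-0.0153 False 27.1 rail [-0.0184  0.0368  0.0802] F [-6.1  3.8  9.4] T [-1.97  0.38 -0.13] gap 0.011 q [-0.76  0.48  0.71  1.77 -0.36  1.03 -0.65]
-0.0143 False 27.3 rail [-0.0182  0.0369  0.0801] F [-7.4  3.1  8. ] T [-2.33  0.09 -0.11] gap 0.0109 q [-0.76  0.48  0.71  1.77 -0.36  1.03 -0.65]
-0.0133 False 27.6 rail [-0.0179  0.0369  0.0801] F [-10.    2.9   8.1] T [-2.6  -0.08 -0.16] gap 0.0108 q [-0.76  0.48  0.71  1.77 -0.36  1.03 -0.65]
-0.0123 False 27.8 rail [-0.0172  0.0368  0.0801] F [-10.9   3.3 
[... 918 characters left out ...]
.26 -0.2  -0.16] gap 0.0109 q [-0.77  0.48  0.71  1.77 -0.35  1.02 -0.67]
-0.0053 False 29.6 rail [-0.0113  0.037   0.0801] F [-14.1   3.2   7.9] T [-3.42 -0.25 -0.1 ] gap 0.011 q [-0.78  0.48  0.71  1.77 -0.35  1.02 -0.67]
-0.0043 False 29.8 rail [-0.0104  0.037   0.0801] F [-14.    3.6   7.7] T [-3.46 -0.21 -0.14] gap 0.0108 q [-0.78  0.48  0.71  1.77 -0.35  1.02 -0.67]
-0.0033 False 30.1 rail [-0.0099  0.0371  0.0801] F [-14.8   2.9   7.7] T [-3.71 -0.26 -0.16] gap 0.0107 q [-0.78  0.48  0.71  1.77 -0.35  1.02 -0.67]
-0.0023 False 30.3 rail [-0.0097  0.0371  0.0801] F [-16.7   2.2   6.7] T [-4.07 -0.46 -0.1 ] gap 0.011 q [-0.78  0.48  0.71  1.77 -0.35  1.02 -0.67]
x -0.0022999999999999913
```

Run:
```python
from h import *
x=-.0018;y=.0373;z=.0798
a0=RY-np.pi+.59
for q in np.arange(.15,1.51,.15):
    manip.move_l(railpt(x,y,z),rv(a0-q),rate=.03)
    o=manip.observe()
    R=Rn.from_rotvec(o["tool_rot"]).as_matrix()
    ya=np.arctan2(R[1,1],R[0,1]);turned=(a0-ya+np.pi)%(2*np.pi)-np.pi
    st(f"{q:.2f} turned {turned:.3f}")
    p=torail(o["tcp_pos"])[0]
    if turned>1.32: break
```

```text
0.15 turned 0.158 30.6 rail [-0.0097  0.0373  0.0803] F [-19.5  -2.9  -5.1] T [-4.26 -1.62 -0.16] gap 0.0105 q [-0.81  0.49  0.75  1.77 -0.37  1.03 -0.81]
0.30 turned 0.308 30.9 rail [-0.0099  0.0372  0.0803] F [-20.7  -3.3  -5.5] T [-4.18 -1.68 -0.19] gap 0.0108 q [-0.83  0.5   0.78  1.77 -0.39  1.03 -0.94]
0.45 turned 0.458 31.2 rail [-0.0101  0.0371  0.0804] F [-21.5  -4.1  -6.8] T [-4.27 -1.79 -0.08] gap 0.0106 q [-0.85  0.51  0.82  1.77 -0.41  1.04 -1.07]
0.60 turned 0.608 31.5 rail [-0.0104  0.0371  0.0804] F [-22.5  -4.6  -6.6] T [-4.28 -1.81 -0.13] gap 0.011 q [-0.88  0.52  0.85  1.77 -0.44  1.04 -1.21]
0.75 turned 0.759 31.8 rail [-0.0106  0.0371  0.0805] F [-23.5  -4.2  -6.8] T [-4.41 -1.86 -0.05] gap 0.0107 q [-0.9   0.54  0.89  1.78 -0.46  1.05 -1.34]
0.90 turned 0.909 32.1 rail [-0.0109  0.0372  0.0805] F [-24.7  -3.9  -6.2] T [-4.52 -1.88 -0.07] gap 0.0108 q [-0.92  0.55  0.92  1.78 -0.49  1.06 -1.47]
1.05 turned 1.059 32.4 rail [-0.0111  0.0373  0.0806] F [-25.   -4.1  -7. ] T [-4.56 -1.9  -0.05] gap 0.0108 q [-0.94  0.57  0.96  1.78 -0.51  1.07 -1.6 ]
1.20 turned 1.209 32.7 rail [-0.0113  0.0374  0.0806] F [-25.7  -3.9  -7. ] T [-4.66 -1.82 -0.04] gap 0.0106 q [-0.96  0.58  0.99  1.78 -0.54  1.08 -1.73]
1.35 turned 1.360 33.0 rail [-0.0115  0.0375  0.0807] F [-26.7  -2.6  -5.8] T [-4.72 -1.77 -0.02] gap 0.0107 q [-0.98  0.6   1.02  1.78 -0.56  1.09 -1.85]
```

Run:
```python
from h import *
for x in(-.005,-.008,-.0105):
    manip.move_l(railpt(x,.0375,.0800),rate=.03);st(x)
manip.move_gripper(.045);st("open")
p=manip.observe()["tcp_pos"]
manip.move_l([p[0],p[1],.17],rate=.12)
manip.dwell(.2);c=cal("wrist");im=manip.capture("wrist");np.savez("w4.npz",im=im,**c)
cv2.imwrite("pics/end.png",im[:,:,::-1]);st("up")
```

```text
-0.005 33.3 rail [-0.0118  0.0376  0.0806] F [-20.2  -2.1  -6.3] T [-3.21 -1.25 -0.04] gap 0.0108 q [-0.98  0.6   1.02  1.78 -0.57  1.09 -1.85]
-0.008 33.5 rail [-0.012   0.0376  0.0806] F [-10.8  -0.3  -1.5] T [-1.82 -0.52 -0.01] gap 0.0107 q [-0.97  0.6   1.02  1.78 -0.57  1.09 -1.84]
-0.0105 33.8 rail [-0.0122  0.0377  0.0805] F [-6.6  2.2  2.6] T [-0.95  0.32  0.01] gap 0.0108 q [-0.97  0.6   1.02  1.78 -0.57  1.09 -1.84]
open 34.2 rail [-0.01    0.0375  0.0799] F [ 0.2  0.4 -0.7] T [-0.02  0.01  0.01] gap 0.0452 q [-0.97  0.6   1.01  1.78 -0.57  1.09 -1.84]
up 35.3 rail [-0.01    0.0378  0.1694] F [-0.2  1.1 -0.3] T [-0.05  0.01 -0.07] gap 0.0454 q [-1.04  0.5   1.11  1.69 -0.47  1.25 -1.91]
```

View pics/end.png

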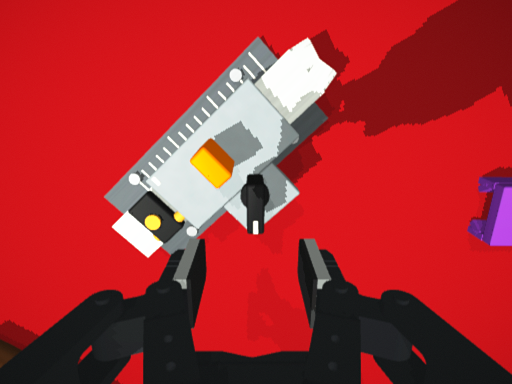

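The picture shows the knob bar (255,205) turned along with the gripper, and the carriage front close to the stop (160,212). I'll measure the gap between carriage and stop, which should be 6 mm when fully in, 14 mm when free and at most 8.5 mm to pass.

Run:
```python
from h import *
for f in("w3.npz","w4.npz"):
    w=np.load(f);g=cv2.cvtColor(w["im"],cv2.COLOR_RGB2GRAY)
    for y in(-.012,-.006,0.):
        xs=np.arange(.02,.075,.001)
        P=np.array([railpt(x,y,.0563) for x in xs])@w["R"].T+w["t"]
        u=(w["fx"]*P[:,0]/P[:,2]+w["cx"]).astype(np.float32);v=(w["fy"]*P[:,1]/P[:,2]+w["cy"]).astype(np.float32)
        s=cv2.remap(g,u[None],v[None],cv2.INTER_LINEAR)[0]
        print(f,y,list(s))
im=np.load("w4.npz")["im"][160:250,110:220]
cv2.imwrite("pics/end2.png",cv2.resize(im,None,fx=6,fy=6,interpolation=cv2.INTER_CUBIC)[:,:,::-1])
```

```text
w3.npz -0.012 [np.uint8(214), np.uint8(214), np.uint8(215), np.uint8(215), np.uint8(214), np.uint8(215), np.uint8(215), np.uint8(216), np.uint8(214), np.uint8(215), np.uint8(213), np.uint8(214), np.uint8(212), np.uint8(212), np.uint8(211), np.uint8(201), np.uint8(250), np.uint8(252), np.uint8(252), np.uint8(252), np.uint8(253), np.uint8(253), np.uint8(251), np.uint8(202), np.uint8(198), np.uint8(199), np.uint8(198), np.uint8(200), np.uint8(158), np.uint8(20), np.uint8(26), np.uint8(41), np.uint8(45), np.uint8(45), np.uint8(46), np.uint8(47), np.uint8(48), np.uint8(48), np.uint8(48), np.uint8(49), np.uint8(49), np.uint8(49), np.uint8(50), np.uint8(50), np.uint8(52), np.uint8(52), np.uint8(51), np.uint8(53), np.uint8(53), np.uint8(53), np.uint8(54), np.uint8(52), np.uint8(56), np.uint8(247), np.uint8(254)]
w3.npz -0.006 [np.uint8(214), np.uint8(213), np.uint8(213), np.uint8(214), np.uint8(214), np.uint8(214), np.uint8(214), np.uint8(214), np.uint8(214), np.uint8(214), np.uint8(215), np.uint8(214), np.uint8(213), np.uint8(214), np.uint8(212), np.uint8(203), np.uint8(248), np.uint8(250),
[... 3123 characters left out ...]
8(229), np.uint8(230), np.uint8(230), np.uint8(230), np.uint8(231), np.uint8(231), np.uint8(231), np.uint8(231), np.uint8(231), np.uint8(230), np.uint8(230), np.uint8(230), np.uint8(230), np.uint8(230), np.uint8(229), np.uint8(221), np.uint8(202), np.uint8(188), np.uint8(101), np.uint8(22), np.uint8(16), np.uint8(19), np.uint8(28), np.uint8(45), np.uint8(57), np.uint8(59), np.uint8(59), np.uint8(58), np.uint8(47), np.uint8(33), np.uint8(79), np.uint8(172), np.uint8(230), np.uint8(232), np.uint8(232), np.uint8(232), np.uint8(232), np.uint8(232), np.uint8(232), np.uint8(232), np.uint8(232), np.uint8(232), np.uint8(234), np.uint8(214), np.uint8(149), np.uint8(225), np.uint8(255), np.uint8(255)]
```

View pics/end2.png

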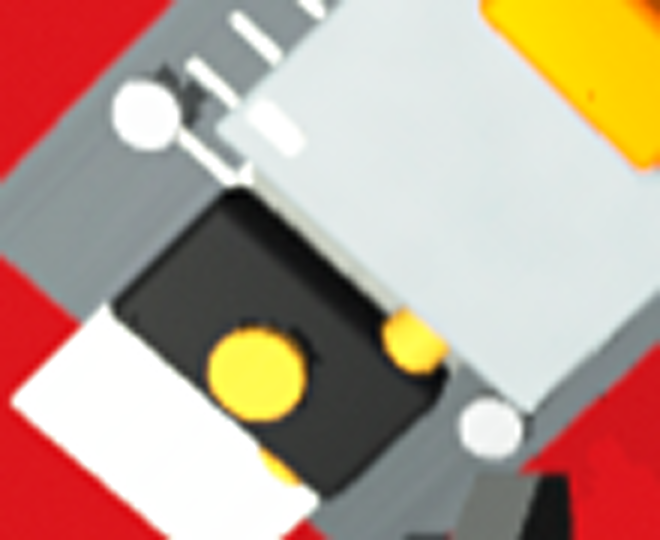

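The front edge moved about 7 mm from plunger contact, against the 5.5 mm needed. I'll check for creep, then hand in.

Run:
```python
from h import *
manip.dwell(1.5);im=manip.capture("wrist")
a=np.load("w4.npz")["im"][100:250,100:330].astype(int);d=abs(im[100:250,100:330].astype(int)-a).max(2)
print("changed px",(d>25).sum())
if (d>25).sum()<60: print(manip.close_job())
```

```text
changed px 2081
```

Run:
```python
from h import *
o=manip.observe();print(o["t"],torail(o["tcp_pos"]))
w=cal("wrist");im=manip.capture("wrist");old=np.load("w4.npz")
def prof(im,w,y):
    xs=np.arange(.036,.075,.0005);P=np.array([railpt(x,y,.0563) for x in xs])@w["R"].T+w["t"]
    u=(w["fx"]*P[:,0]/P[:,2]+w["cx"]).astype(np.float32);v=(w["fy"]*P[:,1]/P[:,2]+w["cy"]).astype(np.float32)
    return cv2.remap(cv2.cvtColor(im,cv2.COLOR_RGB2GRAY),u[None],v[None],cv2.INTER_LINEAR)[0]
for y in(-.012,):
    print(prof(old["im"],old,y).tolist());print(prof(im,w,y).tolist())
for nm,(y0,y1,x0,x1) in dict(stop=(185,250,105,180),carr=(85,190,180,300)).items():
    A,B=[cv2.cvtColor(i[y0:y1,x0:x1],cv2.COLOR_RGB2GRAY).astype(np.float32) for i in(old["im"],im)]
    print(nm,cv2.phaseCorrelate(A,B,cv2.createHanningWindow((x1-x0,y1-y0),cv2.CV_32F)))
```

```text
36.8833 [-0.0099  0.0374  0.17  ]
[232, 232, 232, 231, 231, 231, 231, 231, 231, 231, 231, 228, 221, 211, 208, 207, 195, 162, 108, 55, 18, 15, 16, 17, 18, 21, 26, 34, 44, 54, 61, 63, 63, 63, 64, 64, 64, 64, 63, 64, 64, 63, 64, 64, 65, 65, 65, 65, 65, 65, 65, 65, 65, 65, 65, 66, 66, 66, 66, 66, 66, 66, 66, 66, 66, 66, 66, 65, 64, 69, 111, 181, 234, 255, 255, 255, 255, 255]
[232, 232, 232, 231, 231, 231, 231, 231, 230, 231, 231, 228, 220, 212, 208, 207, 198, 174, 121, 63, 22, 17, 18, 18, 19, 22, 27, 34, 45, 55, 61, 63, 63, 63, 63, 63, 64, 64, 63, 63, 63, 63, 64, 64, 64, 64, 64, 64, 64, 65, 66, 66, 65, 65, 65, 66, 66, 66, 67, 66, 66, 66, 66, 66, 66, 66, 66, 64, 63, 71, 110, 180, 239, 255, 255, 255, 255, 255]
stop ((1.5173152174226843, 0.0939082332558101), 1.0406760718645873)
carr ((0.6202208347472862, 0.275216933945039), 0.9884782861780237)
```

The edge profiles in the rail frame are the same in both pictures, so only the arm settled and the carriage has not crept. Handing in.

```bash
python3 -c "
from plant import manip
print(manip.close_job())"
```

```text
the job is handed in; nothing more can be done
None
```

I handed the job in at about 37 s: the grey carriage is on the rail with the plunger pressed in about 7 of its 8 mm (measured from the pictures), the knob is turned at least 1.36 rad, the carriage stayed put after release, and no verdict came back.

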